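# Set the length stop of the slat bench

## Task

Set the length stop for the next batch of slats: take the steel stop tube with the red ring from its rest and slide its plain end into the square brass collar of the stop block until the front edge of the red ring just meets the collar's face, the ring itself still showing, then let go of it. The collar floats sideways in the block and can be sitting anywhere along its play, so feel for it or nudge it to where you want it before pushing in. Leave the blue-ringed tube and the other things on the bench where they are.

Things in the scene. Friction and masses are not known exactly. Their poses are not given: they have to be found in the camera images.
- red_tube_center (a point): Middle of the stop tube with the red ring: steel, 20 mm in diameter, 240 mm long, plus a black stop cap (34 mm in diameter, 12 mm thick) on its rear end; about 0.2 kg. Its x axis runs along the tube, from the cap towards the plain, slightly chamfered end (120 mm ahead of this point) that goes into the collar.
- rest_a: Wooden rest on which the red-ringed tube lies at the start, level, its axis 50 mm above the bench, in two V-notches 65 mm either side of the rest's middle; the 110 mm between the notches is free for fingers. Base 170 x 60 mm, 12 mm thick, fixed; origin under its middle, x along the tube.
- red_ring (a point): Centre line of the red-ringed tube at the front edge of its red ring, 30 mm behind the tube's middle (150 mm behind the plain end); the ring is painted, 8 mm wide, and runs from here towards the cap. Axes as the tube.
- red_tip (a point): Centre of the plain end of the red-ringed tube. Axes as the tube.
- blue_tube_center (a point): Middle of the other stop tube, the same but with a blue ring, on a second rest like the first; to be left alone.
- stop_mouth (a point): Point on the plane of the collar's face, at the height of the bore's axis (55 mm), in the middle of the collar's sideways play. x points level into the bore, y along the play, z up. Collar and bore may sit up to 18 mm to either side of this point along y (not reported); stiff guides let them slide with a sideways push of about 6 N and keep them where they are left.
- stop_block: Stop block fixed to the bench: green and steel housing 130 mm wide, 84 mm high, origin under it, axes as the mouth's. Its collar, a square brass bush 34 x 34 mm, stands 34 mm out of an aluminium plate that slides with it; bore 22 mm, 110 mm long, open at the back, rim chamfered 2 mm. A spring shoe inside makes the tube drag with about 3 to 8 N; nothing stops the tube at the right depth.
- mallet: Wooden mallet lying on the bench, 60 mm high; a bystander.
- glue_bottle: Yellow glue bottle, 60 mm in diameter, 160 mm high, origin under its base; a bystander.
- try_square: Try square lying flat, stock 120 mm, steel blade 180 mm, 18 mm high; a bystander.
- tape_measure: Yellow tape measure, 65 x 70 x 36 mm; a bystander.
- slat_bundle: Pile of short wooden slats, 300 x 95 x 36 mm; a bystander.
- screw_tin: Open tin of screws, 100 x 75 x 35 mm; a bystander.
There are look-alikes about, which are no part of the job. Leave any turquoise look-alike of the stop_block alone.

How it is judged:
On the way:
1. the plain end of the red-ringed tube has entered the collar's bore by 20 mm (x of red_tip in the frame of stop_mouth above 0.02 m and z of red_tip in the frame of stop_mouth between -0.006 and 0.006 m and y of red_tip in the frame of stop_mouth between -0.023 and 0.023 m and angle between the x axis of red_tip and the x axis of stop_mouth, either way round below 0.15 rad).
At the end, for the whole second after the job is handed in: The red-ringed tube lies in the collar's bore, in line with it to 0.08 rad and within 6 mm of its height, at rest, with the front edge of its red ring within 4 mm of the collar's face, and nobody holds it (x of red_ring in the frame of stop_mouth between -0.004 and 0.004 m and y of red_ring in the frame of stop_mouth between -0.023 and 0.023 m and z of red_ring in the frame of stop_mouth between -0.006 and 0.006 m and angle between the x axis of red_ring and the x axis of stop_mouth, either way round below 0.08 rad and linear speed of red_tube below 0.01 m/s); the robot touches nothing.
It fails at once if the blue-ringed tube was shifted by more than 20 mm (distance of blue_tube_center from where it was at the start of the episode above 0.02 m).
It fails at once if a bystander (mallet, glue bottle, try square, tape measure, slats, screw tin) was shifted by more than 30 mm (distance of any of mallet, glue_bottle, try_square, tape_measure, slat_bundle, screw_tin from where it was at the start of the episode above 0.03 m).
It also fails if it takes over 72 s, if anything falls off the work surface, if the arm or the gripper's body presses on something with over 40 N, if the wrist force passes 120 N, or if a joint passes its speed limit or range.

## Robot

A 6-joint arm with a two-finger parallel gripper is mounted at the origin on the work surface. World frame = base frame: x ahead of the robot, y to its left, z up, the work surface at z = 0. Lengths are in m, angles in rad, forces in N, time in s.
With the tool pointing down it reaches from about 0.35 to 0.875 m from the base axis. Payload 4.2 kg.
Tool frame: the origin (TCP) lies where the fingers leave the gripper's body, on its centre line; the fingertips stand 70 mm ahead of it and the grasp point (between the pads) lies 51 mm ahead of it; y points along the fingers, z is the direction in which the jaws open and shut, and the axes are right-handed (so a half turn about y gives the same grasp; the last joint's range is limited). The gripper opens to 87 mm and grips with 3 to 60 N. Pads are 19 mm wide; open, the fingers measure 117 mm over their backs; the gripper's body (75 mm by 190 mm) begins 51 mm behind the grasp point.
Start: joints at [1.422, 0.385, 0.008, 0, -1.194, -0.259], TCP at [0.248, 0.574, 0.292] pointing down, gripper open.
Joint ranges: [-3.14, 3.14], [-1.21, 2.06], [-1.07, 1.41], [-3.16, 2.05], [-2.99, -0.16], [-3.1, 3.1]. Speed limits (rad/s): [2.79, 2.79, 3.14, 3.14, 3.14, 3.14].

## Interface

Orientations are given as a unit quaternion [w, x, y, z].
In Python, from workcell import sensors, cams, order gives the robot as it stands.
- The arm moves only by the tool drive_tool, never from a script. Its arguments are lists of equal length, an entry for each row: "slide": the shift along the tool's x, y, z in m, a list of three; "turn": the turn about the tool's y in degrees. A call has 1 to 5 rows; each row shifts and turns the commanded pose from where the row before left it, along the tool's axes as they then stand; what a row does not reach is not made up. A row lasts 1/12 s, in which the tool goes at most 41.7 mm and 7.16 degrees, less where a joint would pass 70% of its speed; a pose out of reach is approached as far as the arm can. A call is refused whole if a number of a shift passes 0.0417 or a number of a turn 7.16, either way. A call with a gripper value outside its range is refused whole. "grip" is the gripper's target within -1 to 1 (fully open at 1, half-way at 0, shut at -1), set as the call begins (left out, the last holds). The fingers move at their own pace and stop on an object; "newtons" is the grip in N (left out, the last holds). Time passes only in rows, so rows that do not move let the fingers close. It gives the time, the measured TCP pose, the force and the opening at its end, in the units of the state.
- sensors.get_obs(): the state, without advancing time (a new reading comes with each control period).
- cams.get_image(name): name is "scene" or "top" or "wrist"; returns a dict with "image" (384x512x3 uint8, red, green, blue), "vfov" (degrees; the focal length in pixels is half the picture's height over the tangent of half this angle, whatever the lens; pixels are square), "cx", "cy" (the principal point, pixels), "R" (3x3) and "t" (3): a world point X has camera coordinates R X + t. Camera axes: x right, y down, z forward; pixel columns grow to the right and rows downward; lengths in m; the calibration is good to about 2 mm. A picture is of the moment at which its call begins. There is no depth.
- order.sign_off(): hands the job in, once; it reports no verdict.
The state is a dict: "clock": time; "q": joint angles; "dq": joint speeds; "tau": joint torques, N m; "eef_pos": TCP position; "tool_rot": TCP orientation; "wrist_force": force on the tool from outside, world axes, zero at the start; "ft_torque": the same for the moment, N m; "finger_gap": finger opening in m.
Only numpy, scipy, OpenCV 4.12 (cv2) and the standard library are available. Lean on these libraries where they do the work, as an engineer would, in place of code of your own. Each camera call takes 0.05 s, during which the arm holds its last target. There are 200 camera calls.

## Working session

There is one attempt and no reset: what is moved stays moved. The work goes in short steps, Python scripts to look and compute and a tool call to move; the robot and the scene stay as the last step left them, time stands still between calls to the robot, and variables do not carry over. Pictures are saved under pics/ and viewed, about 8 in all and at most 12, crops included, and the job is handed in when it is done.

Besides the shell and the picture viewer there is one more tool, called after ">>>" as name(argument=value, ...) on one line, values as JSON. drive_tool: Moves the arm, as the interface text tells. Its arguments: {"type":"object","properties":{"slide":{"type":"array","items":{"type":"array","items":{"type":"number"}}},"turn":{"type":"array","items":{"type":"number"}},"grip":{"type":"number"},"newtons":{"type":"number"}},"required":["slide","turn"]}

```bash
mkdir -p pics
cat > h.py <<'E'
import numpy as np, cv2, pickle
from workcell import sensors, cams, order
def snap(name, fn):
    d=cams.get_image(name); pickle.dump(d,open(f'pics/{fn}.pkl','wb'))
    cv2.imwrite(f'pics/{fn}.png',d['image'][:,:,::-1]); return d
def load(fn): return pickle.load(open(f'pics/{fn}.pkl','rb'))
def K(d):
    f=d['image'].shape[0]/2/np.tan(np.radians(d['vfov'])/2); return f
def ray(d,u,v,z):
    R=np.array(d['R']);t=np.array(d['t']);f=K(d)
    c=-R.T@t; r=R.T@np.array([(u-d['cx'])/f,(v-d['cy'])/f,1]); return c+r*(z-c[2])/r[2]
def proj(d,X):
    p=np.array(d['R'])@np.array(X)+np.array(d['t']); f=K(d); return np.array([d['cx']+f*p[0]/p[2],d['cy']+f*p[1]/p[2]])
E
python3 - <<'E'
from h import *
a=snap('top','t0');b=snap('scene','s0')
for d in(a,b): print(d['vfov'],d['cx'],d['cy'],-np.array(d['R']).T@np.array(d['t']))
cv2.imwrite('pics/a.png',cv2.resize(a['image'][:,:,::-1],(800,600),interpolation=cv2.INTER_CUBIC))
print(sensors.get_obs())
E
```

```text
56.5865689206107 252.87328811949322 186.27009100451605 [0.31165981 0.07250424 1.26258558]
57.118805947752826 251.5321992613392 188.8137027034956 [ 1.17550464 -0.07565445  0.89338145]
{'clock': 0.1, 'q': array([ 1.42163182e+00,  3.85519534e-01,  6.74436536e-03, -4.34652974e-04,
       -1.19400349e+00, -2.58614922e-01]), 'dq': array([ 0.0013452 , -0.00113647,  0.00179785,  0.00038633,  0.00099982,
        0.00030655]), 'tau': array([-6.41641236e-04, -3.91688383e+01,  1.87936646e+01,  4.23192501e+00,
        1.34780532e-02, -7.48099046e-05]), 'eef_pos': array([0.2476676 , 0.57339322, 0.29123774]), 'tool_rot': array([ 0.1433347 , -0.14312613, -0.69174059,  0.69315584]), 'wrist_force': array([ 0.23093633,  0.80726018, -0.10636754]), 'ft_torque': array([ 0.01766722, -0.0099007 , -0.03525087]), 'finger_gap': 0.08718461802251123}
```

View pics/a.png

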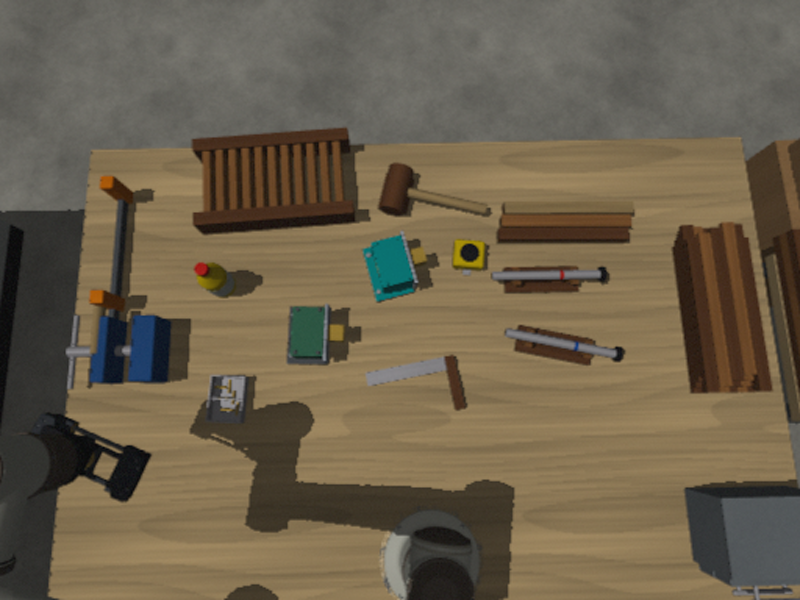

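View pics/s0.png

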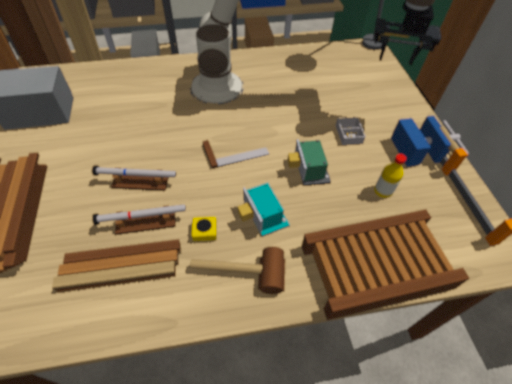

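Top view (800x600): the red tube's tip is at (493,275), its ring at (562,274) and its cap at (603,274). The green stop block is at (310,335), with its brass collar at (337,333) facing right. The turquoise look-alike is at (390,265). The scene view agrees.

Run:
```python
from h import *
from scipy.spatial.transform import Rotation as Ro
d=load('t0'); s=.64
for n,u,v,z in [('tip',493,275,.06),('ring',562,274,.06),('cap',603,274,.067),('collarface',344,333,.072),('collar near plate',328,333,.072),('blockTL',290,307,.084),('blockBL',290,362,.084),('blockTR',328,307,.084),('blockBR',328,362,.084),('bluetip',508,333,.06),('bluecap',618,354,.067)]:
    print(n,ray(d,u*s,v*s,z).round(3))
q=sensors.get_obs()['tool_rot'];R=Ro.from_quat([q[1],q[2],q[3],q[0]]).as_matrix();print(R.round(3))
w=snap('wrist','w0');print(w['vfov'],w['cx'],w['cy'],np.array(w['R']).round(3),(-np.array(w['R']).T@np.array(w['t'])).round(3))
```

```text
tip [ 0.597 -0.155  0.06 ]
ring [ 0.596 -0.308  0.06 ]
cap [ 0.592 -0.397  0.067]
collarface [0.474 0.175 0.072]
collar near plate [0.474 0.21  0.072]
blockTL [0.531 0.29  0.084]
blockBL [0.413 0.288 0.084]
blockTR [0.529 0.208 0.084]
blockBR [0.411 0.208 0.084]
bluetip [ 0.467 -0.18   0.06 ]
bluecap [ 0.416 -0.411  0.067]
[[-0.918 -0.001 -0.397]
 [ 0.397 -0.002 -0.918]
 [-0.    -1.     0.002]]
67.32636581041919 256.77741026772514 195.06260052605313 [[-0.396 -0.918  0.002]
 [-0.88   0.38   0.285]
 [-0.263  0.111 -0.959]] [0.319 0.541 0.385]
```

>>> drive_tool(slide=[[0, 0, 0], [0, 0, 0], [0, 0, 0], [0, 0, 0], [0, 0, 0]], turn=[6.66, 6.66, 6.66, 6.66, 6.66], grip=0.2)

```text
clock: 0.57
eef_pos: [0.2477, 0.5736, 0.2918]
tool_rot: [0.337, -0.337, -0.621, 0.622]
wrist_force: [-0.2, 0.1, 0.3]
finger_gap: 0.0619
```

>>> drive_tool(slide=[[0, 0, 0], [0, 0, 0], [0, 0, 0], [0, 0, 0], [0, 0, 0]], turn=[6.66, 6.66, 6.66, 6.66, 6.66])

```text
clock: 0.98
eef_pos: [0.2478, 0.5736, 0.2918]
tool_rot: [-0.501, 0.501, 0.498, -0.499]
wrist_force: [-0.1, 0.4, -0.5]
finger_gap: 0.0521
```

>>> drive_tool(slide=[[-0.034, 0.0027, -0.0148], [-0.034, 0.0027, -0.0148], [-0.034, 0.0027, -0.0148], [-0.034, 0.0027, -0.0148], [-0.034, 0.0027, -0.0148]], turn=[0, 0, 0, 0, 0])

```text
clock: 1.4
eef_pos: [0.3221, 0.402, 0.2783]
tool_rot: [0.5, -0.5, -0.5, 0.5]
wrist_force: [0.2, 0.9, -0.6]
finger_gap: 0.0524
```

>>> drive_tool(slide=[[-0.034, 0.0027, -0.0148], [-0.034, 0.0027, -0.0148], [-0.034, 0.0027, -0.0148], [-0.034, 0.0027, -0.0148], [-0.034, 0.0027, -0.0148]], turn=[0, 0, 0, 0, 0])

```text
clock: 1.82
eef_pos: [0.3962, 0.232, 0.2652]
tool_rot: [-0.5, 0.5, 0.5, -0.5]
wrist_force: [0.5, 0.9, -0.4]
finger_gap: 0.0522
```

>>> drive_tool(slide=[[-0.034, 0.0027, -0.0148], [-0.034, 0.0027, -0.0148], [-0.034, 0.0027, -0.0148], [-0.034, 0.0027, -0.0148], [-0.034, 0.0027, -0.0148]], turn=[0, 0, 0, 0, 0])

```text
clock: 2.23
eef_pos: [0.4704, 0.0621, 0.2517]
tool_rot: [-0.5, 0.5, 0.5, -0.5]
wrist_force: [-0.1, 0.5, -0.8]
finger_gap: 0.052
```

>>> drive_tool(slide=[[0, 0, 0], [0, 0, 0], [0, 0, 0]], turn=[0, 0, 0])

```text
clock: 2.48
eef_pos: [0.47, 0.0637, 0.2516]
tool_rot: [0.5, -0.5, -0.5, 0.5]
wrist_force: [0.5, 0.2, 0.2]
finger_gap: 0.0522
```

```bash
python3 -c "
from h import *
snap('wrist','w1')"
```

>>> drive_tool(slide=[[-0.0384, 0, -0.0125], [-0.0384, 0, -0.0125], [-0.0384, 0, -0.0125], [-0.0384, 0, -0.0125], [-0.0384, 0, -0.0125]], turn=[0, 0, 0, 0, 0])

```text
clock: 2.95
eef_pos: [0.5334, -0.128, 0.2521]
tool_rot: [-0.499, 0.499, 0.501, -0.501]
wrist_force: [1.3, 0.7, 0.1]
finger_gap: 0.0522
```

>>> drive_tool(slide=[[-0.0384, 0, -0.0125], [-0.0384, 0, -0.0125], [-0.0384, 0, -0.0125], [-0.0384, 0, -0.0125], [-0.0384, 0, -0.0125]], turn=[0, 0, 0, 0, 0])

```text
clock: 3.37
eef_pos: [0.5966, -0.32, 0.2518]
tool_rot: [-0.499, 0.499, 0.501, -0.501]
wrist_force: [1.2, 1.0, -0.1]
finger_gap: 0.0523
```

>>> drive_tool(slide=[[0, 0, 0], [0, 0, 0], [0, 0, 0]], turn=[0, 0, 0])

```text
clock: 3.62
eef_pos: [0.5957, -0.3186, 0.2513]
tool_rot: [0.5, -0.499, -0.5, 0.501]
wrist_force: [0.5, -0.1, 0.7]
finger_gap: 0.0521
```

```bash
python3 -c "
from h import *
b=snap('wrist','w2');a=load('w1')
i=np.hstack([a['image'],b['image']])[:,:,::-1]
cv2.imwrite('pics/w2a.png',cv2.resize(i,(800,300),interpolation=cv2.INTER_AREA))
cv2.imwrite('pics/w1b.png',cv2.resize(a['image'][:,:,::-1],(800,600),interpolation=cv2.INTER_CUBIC))
cv2.imwrite('pics/w2b.png',cv2.resize(b['image'][:,:,::-1],(800,600),interpolation=cv2.INTER_CUBIC))
"
```

```text
(no output)
```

View pics/w1b.png

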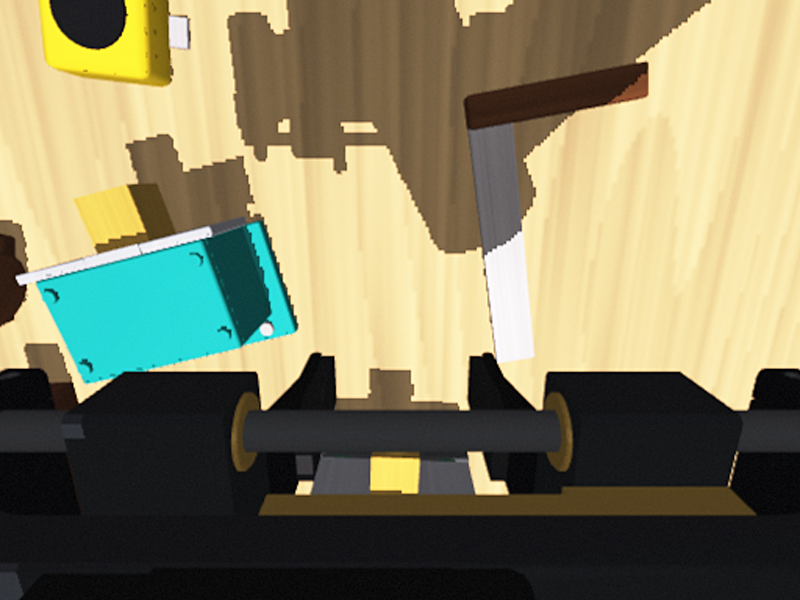

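View pics/w2b.png

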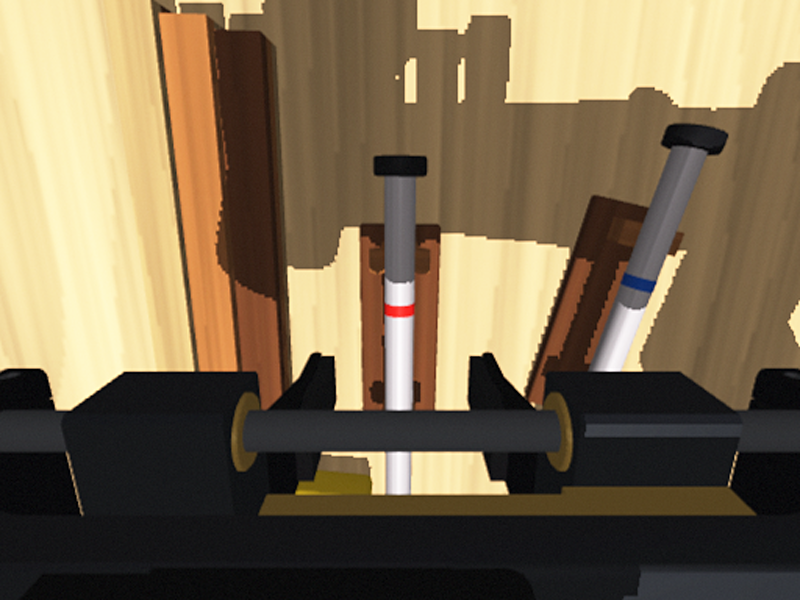

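Wrist views (800x600, up is -y, right is -x). In w1 the collar's top is at u 370–419, v 456–494, with the housing behind it. In w2 the red tube runs from its cap at (400,165) past the ring (v 304–317) to (398,490). The rest's notches are at v≈260 and v≈390.

Run:
```python
from h import *
d=load('w2'); im=d['image'].astype(int); s=.64
print('cam',(-np.array(d['R']).T@np.array(d['t'])).round(4), np.array(d['R']).round(3).tolist())
# tube edges by gradients per row
g=cv2.cvtColor(d['image'],cv2.COLOR_RGB2HSV)
for r in range(115,262,8):
    row=im[r]; sat=row.max(1)-row.min(1); m=np.where(sat[235:280]<45)[0]+235
    print(r,m.min() if len(m) else None,m.max() if len(m) else None,len(m))
red=(im[:,:,0]>150)&(im[:,:,1]<70)&(im[:,:,2]<70); ys,xs=np.where(red); 
ok=(ys<220);print('red',ys[ok].min(),ys[ok].max(),xs[ok].min(),xs[ok].max())
for n,u,v,z in[('ringfront',399.5*s,317*s,.06),('capfront',400*s,177*s,.05),('notchrear',370*s,260*s,.045),('notchfront',390*s,392*s,.045),('restrear',400*s,226*s,.012)]: print(n,ray(d,u,v,z).round(4))
e=load('w1')
im=e['image'].astype(int)
yel=(im[:,:,0]>170)&(im[:,:,1]>130)&(im[:,:,2]<110)
for r in range(290,318,3):
    m=np.where(yel[r,225:280])[0]+225; print(r,(m.min(),m.max()) if len(m) else None, [ray(e,x,r,.072).round(4)[:2].tolist() for x in (m.min(),m.max()+1)] if len(m) else '')
```

```text
cam [ 0.5959 -0.3981  0.3446] [[-1.0, -0.003, 0.002], [-0.002, 0.959, 0.285], [-0.002, 0.285, -0.959]]
115 245 266 22
123 246 266 21
131 246 266 21
139 245 265 21
147 235 279 45
155 240 268 28
163 246 265 20
171 246 265 20
179 245 264 20
187 246 264 19
195 252 259 8
203 246 264 12
211 246 264 19
219 245 264 20
227 246 264 19
235 246 264 19
243 246 264 19
251 238 268 31
259 246 264 19
red 195 202 246 264
ringfront [ 0.5962 -0.305   0.06  ]
capfront [ 0.5961 -0.3944  0.05  ]
notchrear [ 0.6162 -0.3405  0.045 ]
notchfront [ 0.6032 -0.242   0.045 ]
restrear [ 0.596  -0.3594  0.012 ]
290 None 
293 (np.int64(237), np.int64(267)) [[0.4913, 0.1774], [0.4572, 0.1774]]
296 (np.int64(237), np.int64(268)) [[0.4914, 0.1812], [0.4561, 0.1812]]
299 (np.int64(237), np.int64(268)) [[0.4914, 0.1851], [0.456, 0.1851]]
302 (np.int64(237), np.int64(268)) [[0.4915, 0.1889], [0.456, 0.189]]
305 (np.int64(237), np.int64(267)) [[0.4916, 0.1929], [0.4571, 0.1929]]
308 (np.int64(237), np.int64(267)) [[0.4917, 0.1968], [0.457, 0.1968]]
311 (np.int64(237), np.int64(267)) [[0.4917, 0.2008], [0.457, 0.2008]]
314 (np.int64(257), np.int64(267)) [[0.4693, 0.2048], [0.4569, 0.2048]]
317 None
```

>>> drive_tool(slide=[[0.0016, 0.03, 0], [0, 0.03, 0], [0, 0.03, 0], [0, 0.03, 0], [0, 0.02, 0]], turn=[0, 0, 0, 0, 0])

```text
clock: 4.08
eef_pos: [0.5945, -0.3157, 0.1097]
tool_rot: [0.5, -0.498, -0.5, 0.501]
wrist_force: [-0.5, -0.5, -0.6]
finger_gap: 0.0524
```

>>> drive_tool(slide=[[0, 0.01, 0], [0, 0, 0], [0, 0, 0]], turn=[0, 0, 0])

```text
clock: 4.33
eef_pos: [0.5962, -0.3175, 0.1028]
tool_rot: [-0.499, 0.5, 0.501, -0.501]
wrist_force: [0.8, 0.7, 1.4]
finger_gap: 0.0521
```

Run:
```python
from h import *
d=snap('wrist','w3'); im=d['image'].astype(int)
cv2.imwrite('pics/w3b.png',cv2.resize(d['image'][:,:,::-1],(640,480)))
print(proj(d,[.596,-.305,.06]),proj(d,[.596,-.3945,.05]))
print(sensors.get_obs()['eef_pos'])
```

```text
[256.60305607 286.15437322] [257.16726305 115.09464039]
[ 0.59663046 -0.31799025  0.10378528]
```

View pics/w3b.png

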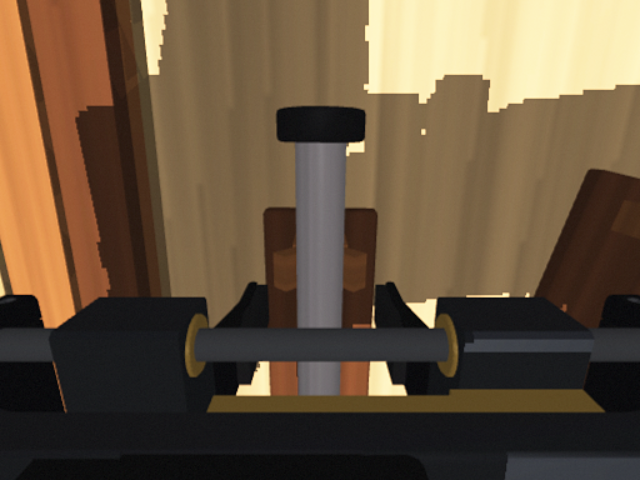

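The tube is centred between the fingers at u≈320 of 640. The cap's front edge is at v≈143, as predicted. Closing now.

>>> drive_tool(slide=[[0, 0, 0], [0, 0, 0], [0, 0, 0], [0, 0, 0], [0, 0, 0]], turn=[0, 0, 0, 0, 0], grip=-1, newtons=40)

```text
clock: 4.8
eef_pos: [0.5955, -0.3186, 0.1023]
tool_rot: [-0.5, 0.5, 0.5, -0.5]
wrist_force: [0.4, -0.5, 0.6]
finger_gap: 0.0265
```

>>> drive_tool(slide=[[0, 0, 0], [0, 0, 0], [0, 0, 0], [0, 0, 0], [0, 0, 0]], turn=[0, 0, 0, 0, 0])

```text
clock: 5.22
eef_pos: [0.5967, -0.3187, 0.1024]
tool_rot: [-0.499, 0.501, 0.501, -0.5]
wrist_force: [4.3, 0.3, 0.0]
finger_gap: 0.0191
```

Run:
```python
from h import *
p=[]
for i in range(4): d=snap('wrist','w4'); o=sensors.get_obs(); p.append(np.r_[o['eef_pos'],o['wrist_force'],o['finger_gap'],o['tool_rot'],o['q'][5]])
print(np.array(p).round(4)[:, :7]); print(np.array(p)[-1,7:])
```

```text
[[ 0.5967 -0.3186  0.1024  5.565   0.4772  0.1212  0.019 ]
 [ 0.5967 -0.3187  0.1024  5.1813  0.2671  1.3507  0.0191]
 [ 0.5966 -0.3187  0.1024  4.9004 -0.4602  0.6419  0.0187]
 [ 0.5966 -0.3187  0.1024  4.8468 -0.2789  1.0288  0.0188]]
[-0.49865142  0.50083016  0.50080248 -0.49971271  0.25278785]
```

>>> drive_tool(slide=[[0, -0.01, 0], [0, -0.02, 0], [0, -0.02, 0], [0, -0.02, 0], [0, 0, 0]], turn=[0, 0, 0, 0, 0])

```text
clock: 5.83
eef_pos: [0.5954, -0.3191, 0.1755]
tool_rot: [-0.499, 0.501, 0.5, -0.5]
wrist_force: [0.5, -0.3, -0.2]
finger_gap: 0.0188
```

>>> drive_tool(slide=[[0.0295, 0, 0.0122], [0.0295, 0, 0.0122], [0.0295, 0, 0.0122], [0.0295, 0, 0.0122], [0.0295, 0, 0.0122]], turn=[0, 0, 0, 0, 0])

```text
clock: 6.25
eef_pos: [0.5311, -0.1699, 0.1698]
tool_rot: [0.502, -0.498, -0.498, 0.501]
wrist_force: [0.7, 0.0, -2.6]
finger_gap: 0.0186
```

>>> drive_tool(slide=[[0.0295, 0, 0.0122], [0.0295, 0, 0.0122], [0.0295, 0, 0.0122], [0.0295, 0, 0.0122], [0.0295, 0, 0.0122]], turn=[0, 0, 0, 0, 0])

```text
clock: 6.67
eef_pos: [0.4702, -0.023, 0.1703]
tool_rot: [0.501, -0.499, -0.498, 0.502]
wrist_force: [0.4, 1.6, -2.7]
finger_gap: 0.0187
```

>>> drive_tool(slide=[[0, 0.03, 0], [0, 0.02, 0], [0, 0, 0], [0, 0, 0], [0, 0, 0]], turn=[0, 0, 0, 0, 0])

```text
clock: 7.08
eef_pos: [0.4731, -0.0239, 0.122]
tool_rot: [0.5, -0.5, -0.5, 0.5]
wrist_force: [0.3, 0.0, -2.1]
finger_gap: 0.0188
```

Run:
```python
from h import *
p=[]
a=snap('top','t5');b=snap('scene','s5');w=snap('wrist','w5')
o=sensors.get_obs();print(o['eef_pos'],o['tool_rot'],o['wrist_force'],o['finger_gap'])
A=cv2.resize(a['image'][140:260,150:350,::-1],(800,480),interpolation=cv2.INTER_CUBIC)
cv2.imwrite('pics/t5c.png',A)
B=cv2.resize(b['image'][100:260,170:350,::-1],(675,600),interpolation=cv2.INTER_CUBIC)
cv2.imwrite('pics/s5c.png',B)
```

```text
[ 0.47372309 -0.02379839  0.12268666] [-0.49970766  0.50035345  0.50048579 -0.49945235] [ 0.2184503  -0.24240151 -1.90369352] 0.018949284525759738
```

View pics/t5c.png

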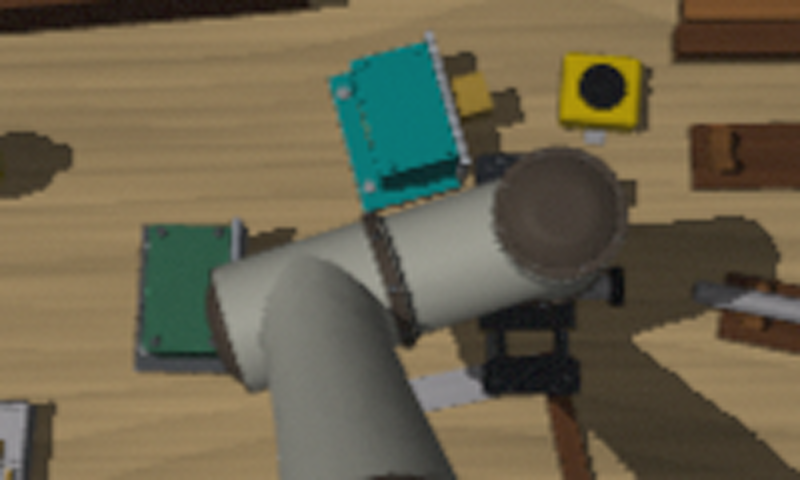

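The arm hides the tube and collar in the top view, so I'll use the scene view.

View pics/s5c.png

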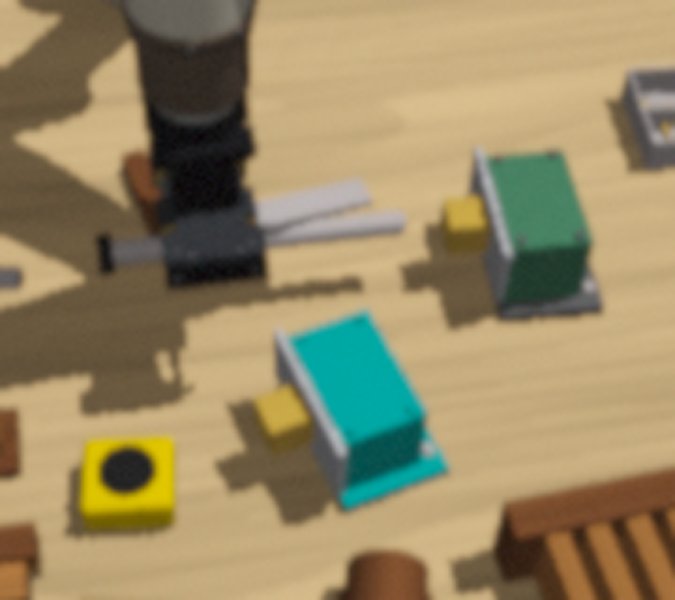

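Run:
```python
from h import *
d=load('s5')
def pc(X): return ((proj(d,X)-[170,100])*3.75).round(1)
print('tip',pc([.4734,.140,.0703]),'tube rear of collar view',pc([.4734,.0,.0703]))
for x in(.457,.491):
  for y in(.174,.208): print('collar',x,y,pc([x,y,.072]), pc([x,y,.038]))
for y in (.205,.21,.29):
  for x in(.411,.53): print('blk',x,y,pc([x,y,.084]))
```

```text
tip [400.8 220.1] tube rear of collar view [233.3 240.4]
collar 0.457 0.174 [436.4 199.5] [432.6 226.3]
collar 0.457 0.208 [475.8 194.8] [471.1 221.6]
collar 0.491 0.174 [445.9 229.8] [441.8 256.3]
collar 0.491 0.208 [485.9 224.9] [480.9 251.5]
blk 0.411 0.205 [460.8 146.2]
blk 0.53 0.205 [496.4 251.7]
blk 0.411 0.21 [466.5 145.6]
blk 0.53 0.21 [502.4 250.9]
blk 0.411 0.29 [556.7 135.2]
blk 0.53 0.29 [598.2 239. ]
```

>>> drive_tool(slide=[[0, 0.01, -0.001], [0, 0.005, 0], [0.01, 0, 0], [0.01, 0, 0], [0, 0, 0]], turn=[0, 0, 0, 0, 0])

```text
clock: 7.65
eef_pos: [0.4748, -0.002, 0.1073]
tool_rot: [-0.499, 0.5, 0.501, -0.5]
wrist_force: [0.3, 0.6, -2.0]
finger_gap: 0.0191
```

>>> drive_tool(slide=[[0, 0, 0], [0, 0, 0]], turn=[0, 0])

```text
clock: 7.82
eef_pos: [0.4743, -0.0031, 0.1071]
tool_rot: [-0.5, 0.5, 0.501, -0.5]
wrist_force: [-0.1, -0.2, -1.5]
finger_gap: 0.0191
```

Run:
```python
from h import *
p=[]
for i in range(5):
    w=snap('scene','s6'); o=sensors.get_obs(); p.append(np.r_[o['eef_pos'],o['wrist_force']])
print(np.array(p).round(4))
B=cv2.resize(w['image'][130:190,220:310,::-1],(720,480),interpolation=cv2.INTER_CUBIC)
cv2.imwrite('pics/s6c.png',B)
```

```text
[[ 0.4743 -0.0033  0.107  -0.0518  0.1579 -2.3777]
 [ 0.4742 -0.0034  0.107   0.8339  0.2607 -1.2855]
 [ 0.4742 -0.0035  0.1069  0.0861  0.3023 -2.0636]
 [ 0.4742 -0.0036  0.1069  0.0305 -0.1484 -1.9764]
 [ 0.4742 -0.0037  0.1068  0.3427  0.2027 -2.0115]]
```

>>> drive_tool(slide=[[0.006, -0.0005, 0], [0.006, 0, 0], [0.004, 0, 0], [0.004, 0, 0], [0, 0, 0]], turn=[0, 0, 0, 0, 0])

```text
clock: 8.48
eef_pos: [0.4743, 0.0173, 0.1073]
tool_rot: [-0.5, 0.5, 0.501, -0.5]
wrist_force: [-0.1, 0.9, -1.8]
finger_gap: 0.0194
```

>>> drive_tool(slide=[[0.004, 0, 0], [0.004, 0, 0], [0.004, 0, 0], [0, 0, 0]], turn=[0, 0, 0, 0])

```text
clock: 8.82
eef_pos: [0.4743, 0.0292, 0.1073]
tool_rot: [-0.5, 0.5, 0.5, -0.5]
wrist_force: [0.4, 0.4, -1.8]
finger_gap: 0.0187
```

>>> drive_tool(slide=[[0.004, 0, 0], [0.004, 0, 0], [0.004, 0, 0], [0, 0, 0]], turn=[0, 0, 0, 0])

```text
clock: 9.15
eef_pos: [0.4744, 0.0412, 0.1073]
tool_rot: [-0.5, 0.5, 0.501, -0.5]
wrist_force: [0.3, 0.0, -2.2]
finger_gap: 0.019
```

Run:
```python
from h import *
w=snap('scene','s7'); o=sensors.get_obs(); print(o['eef_pos'],o['wrist_force'],o['ft_torque'])
B=cv2.resize(w['image'][130:190,220:310,::-1],(720,480),interpolation=cv2.INTER_CUBIC)
cv2.imwrite('pics/s7c.png',B)
```

```text
[0.47431074 0.04093294 0.10730399] [-0.05188656  0.35645799 -2.10290166] [ 0.03554544 -0.15512817  0.01509882]
```

View pics/s7c.png

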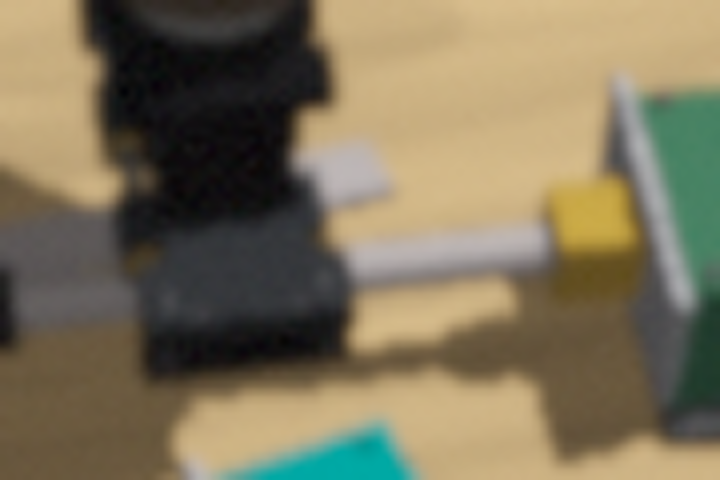

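The tube runs straight into the collar's face at u≈548, v≈245, with no side force. I'll feed on in.

>>> drive_tool(slide=[[0.006, 0, 0], [0.008, 0, 0], [0.008, 0, 0], [0.008, 0, 0], [0, 0, 0]], turn=[0, 0, 0, 0, 0])

```text
clock: 9.62
eef_pos: [0.4747, 0.0722, 0.1074]
tool_rot: [-0.499, 0.5, 0.501, -0.5]
wrist_force: [1.1, 0.6, -1.2]
finger_gap: 0.0192
```

>>> drive_tool(slide=[[0.008, 0, 0], [0.008, 0, 0], [0.008, 0, 0], [0.008, 0, 0], [0, 0, 0]], turn=[0, 0, 0, 0, 0])

```text
clock: 10.03
eef_pos: [0.4743, 0.1041, 0.1072]
tool_rot: [-0.5, 0.5, 0.501, -0.5]
wrist_force: [-0.3, 3.1, -1.4]
finger_gap: 0.0191
```

>>> drive_tool(slide=[[0.008, 0, 0], [0.008, 0, 0], [0.008, 0, 0], [0.008, 0, 0], [0, 0, 0]], turn=[0, 0, 0, 0, 0])

```text
clock: 10.45
eef_pos: [0.4747, 0.1364, 0.1073]
tool_rot: [-0.5, 0.5, 0.501, -0.5]
wrist_force: [0.8, 4.2, -2.5]
finger_gap: 0.0191
```

Run:
```python
from h import *
w=snap('scene','s8'); o=sensors.get_obs(); print(o['eef_pos'],o['wrist_force'],o['ft_torque'])
v=snap('wrist','w8')
B=cv2.resize(w['image'][130:190,220:310,::-1],(600,400),interpolation=cv2.INTER_CUBIC)
cv2.imwrite('pics/s8c.png',B)
im=v['image'].astype(int)
# cap front edge row at tube axis
print(im[60:130:2,256].sum(1).tolist())
```

```text
[0.47467723 0.13634887 0.1073794 ] [ 0.55598739  4.48467269 -2.65643062] [ 1.37262678 -0.14973727 -0.37782691]
[323, 327, 333, 328, 320, 332, 326, 326, 329, 328, 327, 324, 329, 337, 28, 72, 64, 80, 63, 61, 74, 58, 57, 60, 55, 56, 54, 51, 161, 354, 338, 339, 339, 336, 337]
```

Run:
```python
from h import *
for n in('w3','w4','w5','w8'):
    d=load(n); im=d['image'].astype(int); c=im[105:125,250:262].sum((1,2))/12
    print(n,c.round().astype(int).tolist())
    c=-np.array(d['R']).T@np.array(d['t'])
    for r in (114.5,115.5,116.5): print(r,(ray(d,256.5,r,{'w3':.05,'w4':.05,'w5':.0702,'w8':.055}[n])).round(4))
```

```text
w3 [60, 60, 57, 58, 58, 55, 53, 41, 90, 268, 371, 362, 359, 357, 358, 358, 358, 359, 356, 355]
114.5 [ 0.5963 -0.3948  0.05  ]
115.5 [ 0.5963 -0.3943  0.05  ]
116.5 [ 0.5963 -0.3938  0.05  ]
w4 [63, 61, 61, 63, 59, 60, 59, 56, 55, 51, 28, 203, 349, 365, 360, 358, 357, 358, 358, 359]
114.5 [ 0.5968 -0.3959  0.05  ]
115.5 [ 0.5968 -0.3954  0.05  ]
116.5 [ 0.5968 -0.395   0.05  ]
w5 [61, 59, 56, 55, 56, 57, 56, 52, 55, 50, 36, 108, 269, 356, 345, 344, 344, 344, 342, 345]
114.5 [ 0.4737 -0.101   0.0702]
115.5 [ 0.4737 -0.1006  0.0702]
116.5 [ 0.4737 -0.1001  0.0702]
w8 [60, 59, 59, 59, 57, 57, 54, 56, 56, 50, 38, 138, 292, 350, 342, 342, 342, 342, 342, 342]
114.5 [0.4748 0.0593 0.055 ]
115.5 [0.4748 0.0598 0.055 ]
116.5 [0.4748 0.0602 0.055 ]
```

View pics/s8c.png

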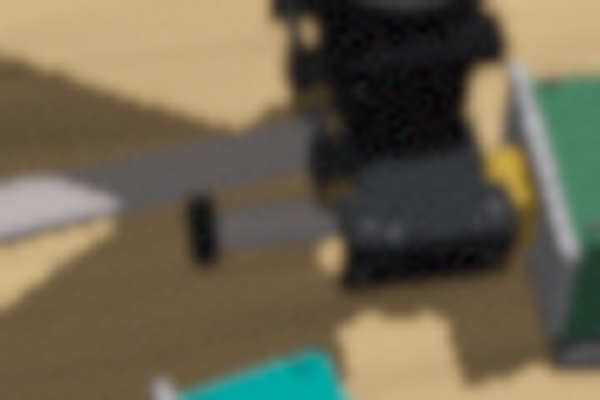

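Run:
```python
from h import *
d=load('w1'); im=d['image'].astype(int)
for r in range(284,300): print(r,im[r,240:265].mean(0).round().tolist(),im[r,225:234].mean(0).round().tolist(), ray(d,252,r-.0,.072)[1].round(4))
```

```text
284 [46.0, 47.0, 49.0] [47.0, 47.0, 50.0] 0.166
285 [44.0, 46.0, 49.0] [44.0, 45.0, 48.0] 0.1673
286 [44.0, 45.0, 48.0] [44.0, 45.0, 48.0] 0.1685
287 [43.0, 44.0, 46.0] [44.0, 44.0, 46.0] 0.1698
288 [45.0, 45.0, 43.0] [41.0, 43.0, 44.0] 0.171
289 [80.0, 64.0, 38.0] [37.0, 38.0, 39.0] 0.1723
290 [102.0, 78.0, 34.0] [37.0, 38.0, 39.0] 0.1736
291 [88.0, 68.0, 30.0] [42.0, 42.0, 44.0] 0.1748
292 [127.0, 96.0, 41.0] [43.0, 44.0, 46.0] 0.1761
293 [241.0, 201.0, 85.0] [67.0, 67.0, 71.0] 0.1774
294 [255.0, 241.0, 113.0] [84.0, 84.0, 89.0] 0.1786
295 [253.0, 236.0, 111.0] [83.0, 83.0, 88.0] 0.1799
296 [253.0, 235.0, 110.0] [82.0, 82.0, 87.0] 0.1812
297 [253.0, 235.0, 110.0] [82.0, 82.0, 87.0] 0.1825
298 [253.0, 236.0, 111.0] [82.0, 83.0, 87.0] 0.1838
299 [253.0, 235.0, 110.0] [82.0, 82.0, 87.0] 0.1851
```

>>> drive_tool(slide=[[0.004, 0, 0], [0.006, 0, 0], [0.006, 0, 0], [0.005, 0, 0], [0, 0, 0]], turn=[0, 0, 0, 0, 0])

```text
clock: 10.97
eef_pos: [0.4747, 0.1561, 0.1074]
tool_rot: [-0.5, 0.5, 0.501, -0.5]
wrist_force: [3.3, 0.2, -2.5]
finger_gap: 0.0189
```

>>> drive_tool(slide=[[0.003, 0, 0], [0, 0, 0], [0, 0, 0], [0, 0, 0]], turn=[0, 0, 0, 0])

```text
clock: 11.3
eef_pos: [0.4744, 0.1585, 0.1074]
tool_rot: [-0.5, 0.5, 0.5, -0.5]
wrist_force: [4.5, -1.3, -2.6]
finger_gap: 0.0188
```

>>> drive_tool(slide=[[0, 0, 0], [0, 0, 0], [0, 0, 0], [0, 0, 0], [0, 0, 0]], turn=[0, 0, 0, 0, 0], grip=0.0)

```text
clock: 11.72
eef_pos: [0.4739, 0.1585, 0.1073]
tool_rot: [0.5, -0.5, -0.5, 0.5]
wrist_force: [0.1, 0.0, -0.4]
finger_gap: 0.0409
```

>>> drive_tool(slide=[[0, -0.01, 0], [0, -0.03, 0], [0, -0.03, 0], [0, -0.03, 0], [0, -0.03, 0]], turn=[0, 0, 0, 0, 0])

```text
clock: 12.13
eef_pos: [0.4736, 0.1583, 0.2386]
tool_rot: [0.5, -0.5, -0.5, 0.5]
wrist_force: [0.3, 0.2, -0.3]
finger_gap: 0.0435
```

>>> drive_tool(slide=[[0, 0, 0], [0, 0, 0], [0, 0, 0]], turn=[0, 0, 0])

```text
clock: 12.38
eef_pos: [0.4735, 0.1583, 0.2368]
tool_rot: [0.5, -0.5, -0.5, 0.5]
wrist_force: [-0.9, -0.1, 0.6]
finger_gap: 0.0437
```

Run:
```python
from h import *
d=snap('wrist','w9')
cv2.imwrite('pics/w9c.png',cv2.resize(d['image'][80:280,170:340,::-1],(680,600)[:2] if 0 else (510,600),interpolation=cv2.INTER_CUBIC))
im=d['image'].astype(int)
red=(im[:,:,0]>120)&(im[:,:,1]<80)&(im[:,:,2]<80); ys,xs=np.where(red); print('red',ys.min(),ys.max(),xs.min(),xs.max())
for r in range(185,235): print(r,im[r,252:260].mean(0).round().tolist(), ray(d,256,r,.0649)[1].round(4), ray(d,256,r,.072)[1].round(4))
```

```text
red 199 208 246 266
185 [242.0, 238.0, 240.0] 0.1475 0.1457
186 [243.0, 239.0, 241.0] 0.1485 0.1466
187 [243.0, 239.0, 241.0] 0.1495 0.1476
188 [243.0, 239.0, 241.0] 0.1504 0.1485
189 [243.0, 239.0, 241.0] 0.1514 0.1495
190 [243.0, 240.0, 241.0] 0.1524 0.1504
191 [243.0, 240.0, 241.0] 0.1534 0.1514
192 [243.0, 240.0, 242.0] 0.1544 0.1524
193 [243.0, 240.0, 242.0] 0.1554 0.1534
194 [244.0, 240.0, 242.0] 0.1564 0.1543
195 [244.0, 240.0, 242.0] 0.1574 0.1553
196 [244.0, 240.0, 242.0] 0.1584 0.1563
197 [244.0, 241.0, 242.0] 0.1594 0.1572
198 [244.0, 240.0, 242.0] 0.1604 0.1582
199 [244.0, 242.0, 244.0] 0.1614 0.1592
200 [243.0, 244.0, 246.0] 0.1624 0.1602
201 [247.0, 209.0, 212.0] 0.1634 0.1612
202 [253.0, 55.0, 50.0] 0.1645 0.1622
203 [254.0, 53.0, 46.0] 0.1655 0.1632
204 [253.0, 57.0, 50.0] 0.1665 0.1641
205 [253.0, 57.0, 50.0] 0.1675 0.1651
206 [253.0, 56.0, 49.0] 0.1685 0.1661
207 [254.0, 54.0, 47.0] 0.1696 0.1671
208 [254.0, 53.0, 46.0] 0.1706 0.1681
209 [254.0, 200.0, 203.0] 0.1716 0.1691
210 [226.0, 226.0, 230.0] 0.1727 0.1701
211 [99.0, 95.0, 98.0] 0.1737 0.1711
212 [107.0, 102.0
[... 194 characters left out ...]
.0, 98.0] 0.1799 0.1772
218 [255.0, 246.0, 121.0] 0.181 0.1783
219 [254.0, 243.0, 120.0] 0.182 0.1793
220 [254.0, 242.0, 118.0] 0.1831 0.1803
221 [254.0, 242.0, 118.0] 0.1842 0.1813
222 [254.0, 242.0, 118.0] 0.1852 0.1824
223 [254.0, 242.0, 118.0] 0.1863 0.1834
224 [254.0, 242.0, 118.0] 0.1873 0.1844
225 [254.0, 242.0, 118.0] 0.1884 0.1855
226 [254.0, 242.0, 119.0] 0.1895 0.1865
227 [254.0, 242.0, 118.0] 0.1905 0.1875
228 [254.0, 241.0, 118.0] 0.1916 0.1886
229 [254.0, 241.0, 117.0] 0.1927 0.1896
230 [254.0, 242.0, 118.0] 0.1938 0.1907
231 [254.0, 241.0, 117.0] 0.1948 0.1917
232 [254.0, 242.0, 118.0] 0.1959 0.1928
233 [254.0, 241.0, 117.0] 0.197 0.1938
234 [254.0, 241.0, 117.0] 0.1981 0.1949
```

View pics/w9c.png

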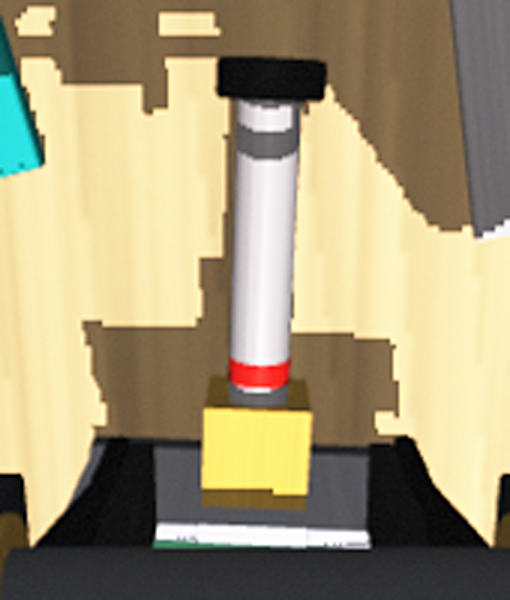

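The ring's front edge is at image row 209 and the collar's top front edge at row 216.4, so there are still about 4.7 mm to go. I'll check the tube's yaw against the collar before regrasping.

Run:
```python
from h import *
d=load('w9'); im=d['image'].astype(int); g=cv2.GaussianBlur(d['image'],(3,3),0).astype(int)
def fit(rows,f,z,lab):
    L=[];Rr=[]
    for r in rows:
        m=np.where(f(im[r,230:285]))[0]+230
        if len(m): L.append(ray(d,m.min()-.5,r,z)[:2]);Rr.append(ray(d,m.max()+.5,r,z)[:2])
    for n,A in(('L',L),('R',Rr)):
        A=np.array(A);p=np.polyfit(A[:,1],A[:,0],1);print(lab,n,'dx/dy',p[0].round(4),'x at mid',A[:,0].mean().round(4),'y',A[:,1].mean().round(4))
sat=lambda row: row.max(1)-row.min(1)
fit(range(134,198,3),lambda p:(sat(p)<25)&(p.min(1)>150),.055,'tube')
fit(range(219,240),lambda p:(sat(p)>90)&(p[:,0]>220),.072,'collar')
# cap
m=[]
for r in range(102,110):
    k=np.where(im[r,230:290].sum(1)<90)[0]+230; m.append((r,k.min(),k.max()))
print(m); c=np.mean([(a+b)/2 for _,a,b in m]); print(ray(d,c,106,.072))
```

```text
tube L dx/dy 0.0438 x at mid 0.4811 y 0.131
tube R dx/dy 0.0405 x at mid 0.463 y 0.1309
collar L dx/dy 0.0595 x at mid 0.4918 y 0.1897
collar R dx/dy 0.037 x at mid 0.4574 y 0.1897
[(102, np.int64(243), np.int64(277)), (103, np.int64(243), np.int64(278)), (104, np.int64(243), np.int64(278)), (105, np.int64(243), np.int64(277)), (106, np.int64(243), np.int64(277)), (107, np.int64(243), np.int64(277)), (108, np.int64(243), np.int64(277)), (109, np.int64(243), np.int64(277))]
[0.47015519 0.07583883 0.072     ]
```

>>> drive_tool(slide=[[0, 0.03, 0], [0, 0.03, 0], [0, 0.03, 0], [0, 0.03, 0], [0, 0.01, 0]], turn=[2.4, 0, 0, 0, 0])

```text
clock: 12.85
eef_pos: [0.4711, 0.1565, 0.1019]
tool_rot: [0.511, -0.51, -0.485, 0.493]
wrist_force: [-1.1, 0.3, 1.1]
finger_gap: 0.0437
```

>>> drive_tool(slide=[[0, 0, 0], [0, 0, 0], [0, 0, 0]], turn=[0, 0, 0])

```text
clock: 13.1
eef_pos: [0.4745, 0.1587, 0.1075]
tool_rot: [-0.51, 0.51, 0.49, -0.49]
wrist_force: [-0.2, 0.3, -0.0]
finger_gap: 0.0432
```

>>> drive_tool(slide=[[0, 0, 0], [0, 0, 0], [0, 0, 0], [0, 0, 0], [0, 0, 0]], turn=[0, 0, 0, 0, 0], grip=-1, newtons=40)

```text
clock: 13.52
eef_pos: [0.4741, 0.1585, 0.1077]
tool_rot: [-0.51, 0.51, 0.49, -0.489]
wrist_force: [-1.2, 0.3, 3.2]
finger_gap: 0.0191
```

>>> drive_tool(slide=[[0, 0, 0], [0, 0, 0], [0, 0, 0]], turn=[0, 0, 0])

```text
clock: 13.77
eef_pos: [0.4742, 0.1586, 0.1077]
tool_rot: [-0.51, 0.51, 0.49, -0.489]
wrist_force: [-1.5, -0.2, 4.6]
finger_gap: 0.0188
```

>>> drive_tool(slide=[[0.0016, 0, 0], [0.0016, 0, 0], [0.0015, 0, 0], [0, 0, 0], [0, 0, 0]], turn=[0, 0, 0, 0, 0])

```text
clock: 14.18
eef_pos: [0.4739, 0.1619, 0.1076]
tool_rot: [-0.51, 0.51, 0.489, -0.491]
wrist_force: [-1.8, -5.3, 6.6]
finger_gap: 0.0191
```

>>> drive_tool(slide=[[0, 0, 0], [0, 0, 0], [0, 0, 0], [0, 0, 0], [0, 0, 0]], turn=[0, 0, 0, 0, 0], grip=0.0)

```text
clock: 14.6
eef_pos: [0.4743, 0.1633, 0.107]
tool_rot: [0.51, -0.51, -0.49, 0.49]
wrist_force: [-0.0, 0.1, 0.2]
finger_gap: 0.0407
```

>>> drive_tool(slide=[[0, -0.01, 0], [0, -0.03, 0], [0, -0.03, 0], [0, -0.03, 0], [0, -0.03, 0]], turn=[0, 0, 0, 0, 0])

```text
clock: 15.02
eef_pos: [0.474, 0.1632, 0.2385]
tool_rot: [0.51, -0.51, -0.489, 0.49]
wrist_force: [1.0, 0.2, 0.6]
finger_gap: 0.0434
```

>>> drive_tool(slide=[[0, 0, 0], [0, 0, 0], [0, 0, 0]], turn=[0, 0, 0])

```text
clock: 15.27
eef_pos: [0.4738, 0.1631, 0.2367]
tool_rot: [0.511, -0.51, -0.489, 0.49]
wrist_force: [-0.2, -0.7, -0.6]
finger_gap: 0.0433
```

Run:
```python
from h import *
d=snap('wrist','w10')
cv2.imwrite('pics/w10c.png',cv2.resize(d['image'][80:280,170:340,::-1],(510,600),interpolation=cv2.INTER_CUBIC))
im=d['image'].astype(int)
for r in range(194,222): print(r,im[r,252:260].mean(0).round().tolist(), ray(d,256,r,.065)[1].round(4), ray(d,256,r,.072)[1].round(4))
```

```text
194 [243.0, 240.0, 241.0] 0.1611 0.1591
195 [243.0, 240.0, 241.0] 0.1621 0.16
196 [243.0, 240.0, 242.0] 0.1631 0.161
197 [243.0, 240.0, 242.0] 0.1641 0.162
198 [243.0, 245.0, 246.0] 0.1651 0.163
199 [245.0, 219.0, 222.0] 0.1661 0.164
200 [251.0, 87.0, 82.0] 0.1671 0.1649
201 [254.0, 50.0, 44.0] 0.1681 0.1659
202 [253.0, 54.0, 48.0] 0.1692 0.1669
203 [253.0, 55.0, 50.0] 0.1702 0.1679
204 [254.0, 56.0, 49.0] 0.1712 0.1689
205 [252.0, 56.0, 49.0] 0.1722 0.1699
206 [234.0, 38.0, 33.0] 0.1732 0.1709
207 [118.0, 53.0, 54.0] 0.1743 0.1719
208 [109.0, 96.0, 98.0] 0.1753 0.1729
209 [108.0, 106.0, 110.0] 0.1763 0.1739
210 [102.0, 92.0, 87.0] 0.1773 0.1749
211 [122.0, 94.0, 45.0] 0.1784 0.1759
212 [246.0, 206.0, 86.0] 0.1794 0.1769
213 [255.0, 247.0, 121.0] 0.1804 0.1779
214 [254.0, 242.0, 118.0] 0.1815 0.1789
215 [254.0, 242.0, 118.0] 0.1825 0.1799
216 [254.0, 241.0, 117.0] 0.1836 0.1809
217 [254.0, 242.0, 118.0] 0.1846 0.1819
218 [254.0, 241.0, 117.0] 0.1857 0.183
219 [254.0, 241.0, 117.0] 0.1867 0.184
220 [254.0, 241.0, 117.0] 0.1878 0.185
221 [254.0, 241.0, 117.0] 0.1888 0.186
```

View pics/w10c.png

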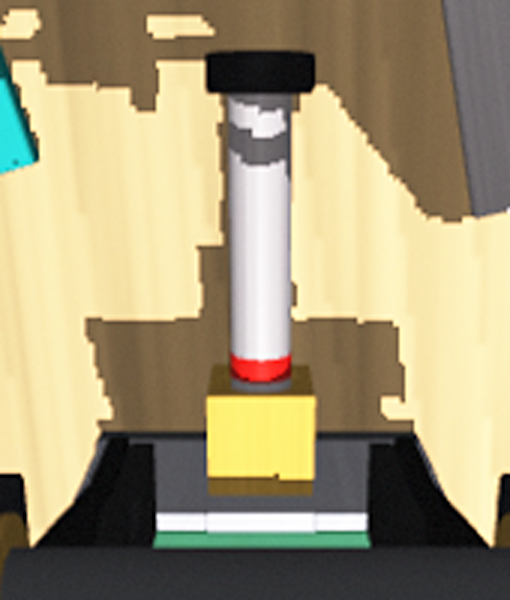

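The gap is down to about 2.2 mm (ring edge at row 207.5, tube meets the face at about row 210). That's within tolerance, but I'll nudge it another 2 mm. Under drag the arm lagged about 1.4 mm last time, so I'll watch the TCP.

>>> drive_tool(slide=[[0, 0.03, 0], [0, 0.03, 0], [0, 0.03, 0], [0, 0.03, 0], [0, 0.01, 0]], turn=[0, 0, 0, 0, 0])

```text
clock: 15.73
eef_pos: [0.4714, 0.1612, 0.1019]
tool_rot: [0.511, -0.51, -0.486, 0.493]
wrist_force: [-0.1, -0.0, 0.1]
finger_gap: 0.0437
```

>>> drive_tool(slide=[[0, 0, 0], [0, 0, 0], [0, 0, 0]], turn=[0, 0, 0])

```text
clock: 15.98
eef_pos: [0.4747, 0.1634, 0.1075]
tool_rot: [-0.51, 0.51, 0.49, -0.49]
wrist_force: [0.4, -0.5, 0.1]
finger_gap: 0.0437
```

>>> drive_tool(slide=[[0, 0, 0], [0, 0, 0], [0, 0, 0], [0, 0, 0], [0, 0, 0]], turn=[0, 0, 0, 0, 0], grip=-1, newtons=40)

```text
clock: 16.4
eef_pos: [0.4743, 0.1633, 0.1077]
tool_rot: [-0.51, 0.51, 0.49, -0.489]
wrist_force: [-0.1, 1.1, 2.6]
finger_gap: 0.0188
```

>>> drive_tool(slide=[[0, 0, 0], [0, 0, 0], [0, 0, 0]], turn=[0, 0, 0])

```text
clock: 16.65
eef_pos: [0.4743, 0.1633, 0.1077]
tool_rot: [-0.51, 0.51, 0.49, -0.49]
wrist_force: [-0.9, 1.3, 4.9]
finger_gap: 0.0187
```

>>> drive_tool(slide=[[0.0015, 0, 0], [0.0015, 0, 0], [0, 0, 0], [0, 0, 0], [0, 0, 0]], turn=[0, 0, 0, 0, 0])

```text
clock: 17.07
eef_pos: [0.4741, 0.165, 0.1076]
tool_rot: [-0.51, 0.51, 0.489, -0.491]
wrist_force: [-1.2, -4.7, 5.8]
finger_gap: 0.0188
```

>>> drive_tool(slide=[[0, 0, 0], [0, 0, 0], [0, 0, 0], [0, 0, 0], [0, 0, 0]], turn=[0, 0, 0, 0, 0], grip=0.0)

```text
clock: 17.48
eef_pos: [0.4744, 0.1663, 0.107]
tool_rot: [0.51, -0.51, -0.49, 0.49]
wrist_force: [-0.2, 0.7, -0.6]
finger_gap: 0.0413
```

>>> drive_tool(slide=[[0, -0.01, 0], [0, -0.03, 0], [0, -0.03, 0], [0, -0.03, 0], [0, -0.03, 0]], turn=[0, 0, 0, 0, 0])

```text
clock: 17.9
eef_pos: [0.4741, 0.1661, 0.2385]
tool_rot: [0.51, -0.51, -0.489, 0.49]
wrist_force: [0.4, 0.6, -0.4]
finger_gap: 0.0435
```

>>> drive_tool(slide=[[0, 0, 0], [0, 0, 0], [0, 0, 0]], turn=[0, 0, 0])

```text
clock: 18.15
eef_pos: [0.4739, 0.166, 0.2367]
tool_rot: [0.511, -0.51, -0.489, 0.49]
wrist_force: [0.2, -0.1, -0.0]
finger_gap: 0.0434
```

Run:
```python
from h import *
d=snap('wrist','w11')
cv2.imwrite('pics/w11c.png',cv2.resize(d['image'][80:280,170:340,::-1],(510,600),interpolation=cv2.INTER_CUBIC))
im=d['image'].astype(int)
for r in range(195,214): print(r,im[r,252:260].mean(0).round().tolist(), ray(d,256,r,.065)[1].round(4), ray(d,256,r,.072)[1].round(4))
```

```text
195 [243.0, 240.0, 242.0] 0.1651 0.163
196 [243.0, 242.0, 244.0] 0.1661 0.164
197 [241.0, 237.0, 239.0] 0.1671 0.165
198 [249.0, 177.0, 179.0] 0.1681 0.1659
199 [254.0, 44.0, 37.0] 0.1691 0.1669
200 [253.0, 54.0, 46.0] 0.1701 0.1679
201 [254.0, 55.0, 48.0] 0.1711 0.1689
202 [255.0, 57.0, 50.0] 0.1721 0.1699
203 [248.0, 42.0, 38.0] 0.1732 0.1709
204 [126.0, 17.0, 14.0] 0.1742 0.1719
205 [131.0, 26.0, 24.0] 0.1752 0.1729
206 [120.0, 76.0, 78.0] 0.1762 0.1738
207 [100.0, 96.0, 92.0] 0.1772 0.1748
208 [121.0, 94.0, 49.0] 0.1783 0.1758
209 [246.0, 205.0, 86.0] 0.1793 0.1768
210 [255.0, 246.0, 120.0] 0.1803 0.1778
211 [254.0, 242.0, 118.0] 0.1814 0.1789
212 [254.0, 241.0, 116.0] 0.1824 0.1799
213 [254.0, 241.0, 117.0] 0.1834 0.1809
```

View pics/w11c.png

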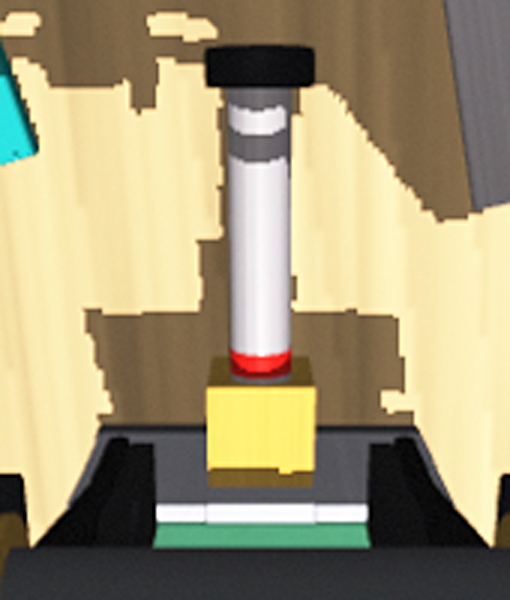

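The ring's front edge (row ~205.8) sits about 1 mm short of the collar's face, and the full ring shows. The gripper is clear of everything.

```bash
python3 -c "
from h import *
print(order.sign_off())"
```

```text
the job is handed in; nothing more can be done
None
```

I slid the red-ringed tube into the green block's brass collar and released it. I handed the job in at about 18 s on the clock; sign-off gives no verdict.

- **Ring position:** the last wrist image puts the front edge of the ring about 1 mm short of the collar's face (limit 4 mm), with the ring still showing. The camera calibration is only good to about 2 mm, and I read the edges to about 1 mm.
- **Insertion:** the collar was centred at about x = 0.474 m and took the tube with no nudging. The first full push stopped about 4.7 mm short on purpose. Two short regrips closed that gap, because the arm lagged about 1.4 mm behind its commands against the drag.
- **Alignment:** I last measured the tube's angle after the first push. It pointed about 0.04 rad off the robot's y axis, and the collar's edges leaned 0.037 to 0.06 rad the same way, so tube and bore looked in line. I did not measure the height directly; I took it from the gripper, which read within about 0.5 mm of the height that puts the tube on the bore's axis.
- **Disagreement:** the wrist force along the tube read +4 N at one stop during insertion, where drag should have made it negative. I didn't find out why.
- **Other objects:** I saw no contact with the blue tube or the bystanders, and the wrist force stayed below 10 N in every reading. I did not re-measure their positions at the end.

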